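Cross the strain viewer's filters over a fused tile

ROBOT

A 6-joint arm with a two-finger parallel gripper is mounted at the origin on the work surface. World frame = base frame: x ahead of the robot, y to its left, z up, the work surface at z = 0. Lengths are in m, angles in rad, forces in N, time in s.
With the tool pointing down it reaches from about 0.3 to 0.875 m from the base axis. Payload 6.4 kg.
Tool frame: the origin (TCP) lies at the very end of the fingers, on their centre line; the grasp point (between the pads) lies arm.hold_point_z behind it (arm.hold_point_z is the distance from the TCP to the grasp point, in m); y points along the fingers, x is the direction in which the jaws open and shut, and the axes are right-handed (so a half turn about y gives the same grasp; the last joint's range is limited). The gripper opens to 88 mm and grips with 3 to 60 N. Pads are 18 mm wide; open, the fingers measure 123 mm over their backs; the gripper's body (75 mm by 187 mm) begins 45 mm behind the grasp point.
Start: joints at [1.016, 0.181, 1.607, -0, 1.354, -0.206], TCP at [0.197, 0.54, 0.239] pointing down, gripper open.
Joint ranges: [-2.99, 2.99], [-0.89, 2.07], [0.3, 2.58], [-1.14, 4.28], [0, 2.63], [-3.12, 3.12]. Speed limits (rad/s): [2.57, 2.57, 3.01, 3.14, 3.14, 3.14].

INTERFACE

Orientations are given as a unit quaternion [w, x, y, z].
In Python, from rig import arm, eyes, nets gives the robot as it stands.
- The arm moves only by the tool apply_moves, never from a script. Its argument "series" is a list of rows, each a list of 3 entries, a list of its own where there are three numbers: the shift along the world's x, y, z in mm, then the turn, a rotation vector about the world's x, y, z in rad, then the gripper command: -1 is fully open, 1 is shut, values between are in proportion. In form: [[[dx, dy, dz], [wx, wy, wz], claw], ...]. A call has 1 to 20 rows; each row shifts and turns the pose as measured when the row begins; what a row does not reach is not made up. A row lasts 1/12 s, in which the tool goes at most 41.7 mm and 7.16 degrees, less where a joint would pass 70% of its speed; a pose out of reach is approached as far as the arm can. A call is refused whole if a number of a shift passes 41.7 or a number of a turn 0.125, either way. A call with a gripper value outside its range is refused whole. The fingers move at their own pace and stop on an object; "newtons" is the grip in N (left out, the last holds). Time passes only in rows, so rows that do not move let the fingers close. It gives the time, the measured TCP pose, the force and the opening at its end, in the units of the state.
- arm.state(): the state, without advancing time (a new reading comes with each control period).
- eyes.get_image(name): name is "side" or "top" or "wrist"; returns (picture, depth): 384x512x3 uint8, red, green, blue; 384x512 float32, m along the optical axis (not along the pixel's ray), 0 where there is no reading.
- eyes.camera_model(name): a dict with "K" (3x3 intrinsics, pixels), "k1" (the pictures are not rectified: a ray, as slopes to the right and down, at radius r is drawn at 1 + k1 r^2 times it, then the intrinsics apply), "R" (3x3) and "t" (3): a world point X has camera coordinates R X + t; the wrist camera has in their place "tool_from_camera" (4x4, takes a point from camera to tool coordinates, whose origin is the TCP and whose axes are the tool frame's). Camera axes: x right, y down, z forward; pixel columns grow to the right and rows downward; lengths in m; the calibration is good to about 2 mm. A picture is of the moment at which its call begins: read the wrist's pose just before it. camera_model takes no time and is no camera call.
- arm.hand_in(): hands the job in, once; it reports no verdict.
Trained networks look in the newest picture that a camera, given by its name, has taken for a name from the list of things; names that differ only in an ending like _2 or _b are one class to them, and where a whole thing is asked for, a point or a joint stands for the part that bears it (a point fixed in the world has none). Each returns a list of dicts, best first, with "conf" (0 to 1); they miss things now and then, are a little off and sometimes report something else, mostly with a low value. They report only what shows in the picture. A call takes as long as a camera call. They do not tell look-alikes from the thing itself.
- nets.search_frame(camera, query): "xyz" ([x, y, z] in m, in the coordinates of the camera as it stood for that picture, good to about 4 mm: the middle of the surface that is visible of it).
- nets.masks_of(camera, query): "pixels" (384x512 bool, what is visible of it).
- nets.pinpoint(camera, query): "xyz" ([x, y, z] in m, in the coordinates of the camera as it stood for that picture, good to about 4 mm: a listed point, or the origin of a listed thing).
The state is a dict: "time": time; "joints": joint angles; "qd": joint speeds; "tau": joint torques, N m; "eef_pos": TCP position; "ee_rot": TCP orientation; "wrist_force": force on the tool from outside, world axes, zero at the start; "moment": the same for the moment, N m; "opening": finger opening in m.
Only numpy, scipy, OpenCV 4.12 (cv2) and the standard library are available. Lean on these libraries where they do the work, as an engineer would, in place of code of your own. Each camera call takes 0.05 s, during which the arm holds its last target.

TASK

Get the strain viewer ready to check the fused glass tile for stress: press its red rocker switch over to on, and gently push the blue lever pin round its arc with a fingertip until the analyser's pointer stands in line with the red mark on the scale (filters crossed). Only press and push - grip and lift nothing - keep off the dark filter glass, and leave the tile, the frit jar, the pliers and the marker pen where they are.

Things in the scene. Friction and masses are not known exactly. Their poses are not given: they have to be found in the camera images.
- viewer: Heavy grey strain viewer, fixed. Origin on the table below its dial's axis; x from its front to its rear column, y to the operator's left, z up. Lamp house 70 mm high, x -125 to +165, y -140 to +230 mm, lit window on top. Column at x = +138 mm, 166 mm high, carries a fixed white dial: diameter 224 mm, 150 to 160 mm above the table, black ticks every 10 degrees, one red mark at its front (-x).
- dial_centre (a point): Dial's centre on its axis, level with the dial's top face (160 mm above the table). Around it turns the black analyser ring, outer radius 68 mm, up to 12 mm above the dial face.
- filter: Dark round filter glass in the ring, radius 57 mm, its top face 5 mm above the dial face. Origin on the axis at its underside. Not to be touched.
- red_mark (a point): Inner end of the red mark on the dial's top face, 98 mm from the axis, straight in front of it (viewer -x). The mark is 4.5 mm wide and runs 13 mm outward from here.
- pointer (a point): Tip of the black pointer at the end of the lever, 98 mm from the axis, at the height of the dial's top face; turns with the ring.
- lever_pin (a point): Top centre of the upright blue pin on the lever: round, 12 mm thick, blue part 30 mm high, top 204 mm above the table (44 mm above the dial face), 84 mm from the axis. The black lever arm under it is 14 mm wide, runs from the ring to the pointer and rises to 10 mm above the dial face. The pin moves only round the dial's axis.
- analyser (a joint): Angle of analyser ring and lever, rad: 0 with the lever pointing to viewer -y, growing clockwise seen from above, pi/2 (1.571) at the red mark (lever to viewer -x), pi at viewer +y. Stops at 0 and pi, none at the mark. Starts between 0.1 and 1.0. About 2 N at the pin turns it; it stays where it is left.
- rocker_on_end (a point): Middle of the top face of the red rocker switch's 'on' half: its rear half (viewer +x), with a white line. Stands up while off, this point 89 mm above the table; level at 84 mm when on. About 14 mm behind the pivot; the pivot is 30 mm in front (-x) and 175 mm left (+y) of the dial axis. Rocker 40 mm along viewer x, 24 mm wide, on top of the lamp house.
- rocker (a joint): Rocker angle, rad: 0 off (as it starts), 0.36 fully on. About 1.5 N on the raised half tips it over; it stays as left.
- tile: Fused glass test tile 70 x 70 x 6 mm with coloured stripes, loose on the window under the dial, its underside (origin) 73 mm above the table. Leave it.
- jar: Jar of blue frit with a white lid, 56 mm in diameter, 76 mm high, origin at the centre of its base, standing on the table right of the viewer. Leave it.
- pliers: Running pliers with red handles, 200 mm long along their x, 58 mm wide, 16 mm thick, lying on the table in front of the viewer; origin near the middle, on the table. Leave them.
- marker: Grey marker pen with a black cap, 135 mm long along its x, 14 mm thick, lying on the table right of the viewer; origin under the middle, on the table. Leave it.
- lever: The analyser's lever with its pin and pointer, fixed to the ring; a light push moves it, gripping or shoving it hard is not allowed. Origin on the axis, level with the dial's top face; the lever runs along its -y.
Things that resemble listed ones, but are neither listed nor needed, are in the scene too. Of the things that look like the jar, the smallest one is meant.

How it is judged:
By the outcome, as a careful person would: the job done as asked, in the order asked, and still so for the second after the job is handed in, with the robot touching nothing.
It also fails if it takes over 51 s, if anything falls off the work surface, if the arm or the gripper's body presses on something with over 40 N, if the wrist force passes 120 N, or if a joint passes its speed limit or range.

## Working session

There is one attempt and no reset: what is moved stays moved. The work goes in short steps, Python scripts to look and compute and a tool call to move; the robot and the scene stay as the last step left them, time stands still between calls to the robot, and variables do not carry over. Pictures are saved under pics/ and viewed, and the job is handed in when it is done.

Besides the shell and the picture viewer there is one more tool, called after ">>>" in YAML: its name, and indented under it one key for each argument. apply_moves: Moves the arm, as the interface text tells. Its arguments: {"type":"object","properties":{"series":{"type":"array","items":{"type":"array"}},"newtons":{"type":"number"}},"required":["series"]}

```bash
mkdir -p pics; ls; cat > h.py <<'E'
import numpy as np, cv2
from rig import arm, eyes, nets
def w(cam,p,st=None):
    m=eyes.camera_model(cam); p=np.array(p)
    return np.array(m["R"]).T@(p-np.array(m["t"]))
def px(cam,X):
    m=eyes.camera_model(cam);K=np.array(m["K"]);p=np.array(m["R"])@np.array(X)+np.array(m["t"])
    s=p[:2]/p[2];s=s*(1+m["k1"]*(s@s));return K[:2,:2]@s+K[:2,2]
def pw(cam,u,v,z=None,d=None):
    # pixel -> world at plane height z, or depth d
    m=eyes.camera_model(cam);K=np.array(m["K"])
    s0=np.linalg.inv(K)@np.array([u,v,1.]);s0=s0[:2];s=s0.copy()
    for _ in range(20): s=s0/(1+m["k1"]*(s@s))
    R=np.array(m["R"]);t=np.array(m["t"]);r=R.T@np.array([s[0],s[1],1]);c=-R.T@t
    return c+r*(d if d is not None else (z-c[2])/r[2])
def save(n,im): cv2.imwrite("pics/"+n,im[:,:,::-1])
E
python3 - <<'E'
from h import *
np.set_printoptions(precision=4,suppress=True)
for c in("top","side"):
    im,d=eyes.get_image(c); save(c+"0.png",im); np.save(c+"d.npy",d);np.save(c+"i.npy",im)
    for q in("dial_centre","red_mark","pointer","lever_pin","rocker_on_end"):
        for r in nets.pinpoint(c,q)[:2]: X=w(c,r["xyz"]);print(c,q,round(r["conf"],2),X,px(c,X))
print(arm.state())
E
```

```text
pics
top dial_centre 0.76 [0.5958 0.0117 0.1563] [233.204  169.2695]
top red_mark 0.93 [0.4955 0.0316 0.164 ] [221.0778 214.1617]
top pointer 0.65 [ 0.6176 -0.2455  0.0017] [338.9053 181.4313]
top pointer 0.57 [ 0.504  -0.0274  0.1589] [249.5106 211.6082]
top lever_pin 0.84 [ 0.5127 -0.0268  0.204 ] [248.9754 203.3443]
top lever_pin 0.29 [0.6177 0.1879 0.0863] [160.0771 165.8001]
top rocker_on_end 0.69 [0.6179 0.1863 0.0857] [160.8191 165.814 ]
top rocker_on_end 0.63 [ 0.5153 -0.0234  0.2038] [247.2914 202.0358]
side dial_centre 0.78 [0.5956 0.0053 0.1608] [229.6133 194.9781]
side red_mark 0.61 [0.4988 0.0339 0.1608] [275.3608 211.9301]
side pointer 0.69 [0.5949 0.0075 0.0031] [232.5655 259.3884]
side pointer 0.6 [ 0.5037 -0.0249  0.1647] [281.1265 192.8651]
side lever_pin 0.93 [ 0.5149 -0.0173  0.2056] [274.7477 174.7643]
side rocker_on_end 0.65 [0.6208 0.189  0.0881] [176.3177 287.515 ]
{'time': 0.6, 'joints': array([ 1.0157,  0.1808,  1.607 ,  0.    ,  1.3538, -0.2063]), 'qd': array([ 0.001 , -0.0004, -0.0006,  0.0004, -0.0012, -0.0007]), 'tau': array([ -0.0005, -43.3596, -34.2018,   0.0702,   0.0312,  -0.    ]), 'eef_pos': array([0.1965, 0.5404, 0.2387]), 'ee_rot': array([ 0.5792, -0.5792, -0.4056,  0.4057]), 'wrist_force': array([-0.2863,  0.2305, -0.0996]), 'moment': array([ 0.0074,  0.0016, -0.0033]), 'opening': 0.08828624076323366}
```

View pics/top0.png

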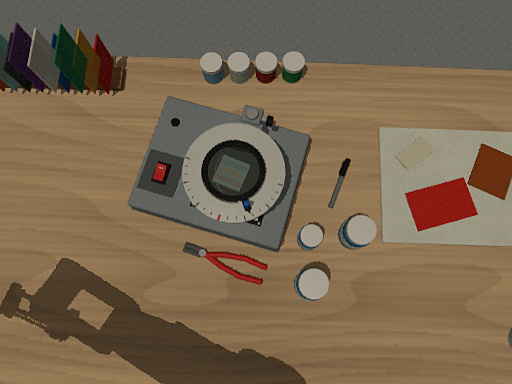

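View pics/side0.png

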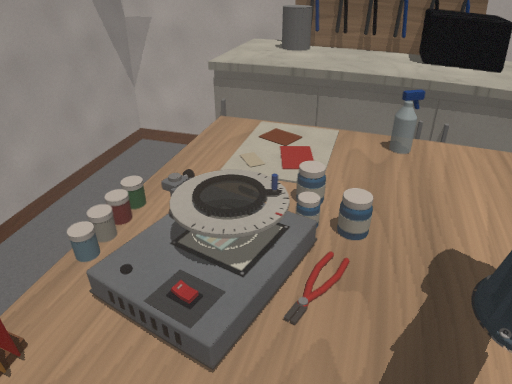

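```bash
python3 - <<'E'
import numpy as np,cv2
im=np.load("topi.npy")[90:280,120:370]
cv2.imwrite("pics/crop.png",cv2.resize(im,None,fx=3.1,fy=3.1,interpolation=cv2.INTER_CUBIC)[:,:,::-1])
E
```

```text
(no output)
```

View pics/crop.png

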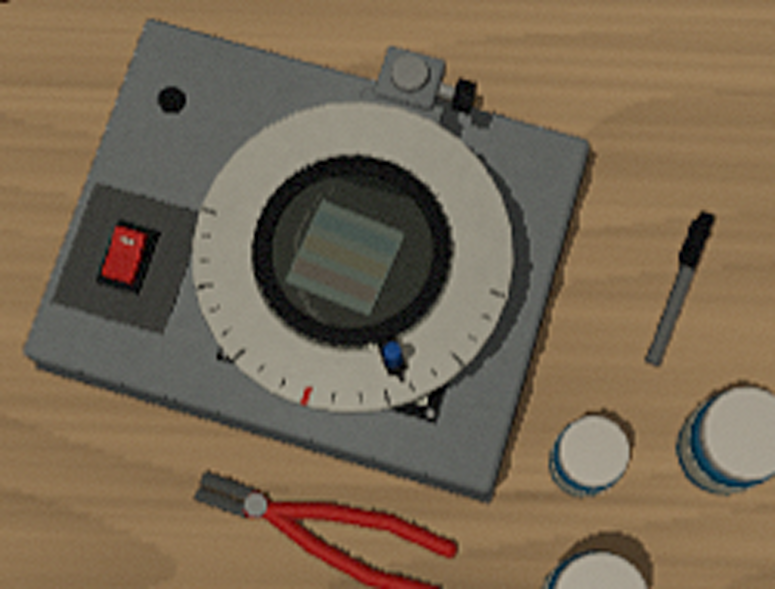

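The top picture shows the viewer turned by about -15°, with the dial centred near (234,172). The red mark is at (219,217), the lever and blue pin at (247,203), and the rocker at (160,171) with its white line (on half) at the far end. There is only one rocker and one lever. Three white-lidded jars stand to the right at (311,236), (358,231) and (313,283). The smallest, at (311,236), is the one meant, and I'm leaving all three alone. Next I'll fit the dial's geometry.

```bash
cat > fit.py <<'E'
from h import *
from scipy.optimize import least_squares
def fit(im):
    hsv=cv2.cvtColor(im,cv2.COLOR_RGB2HSV)
    m=((hsv[:,:,1]<60)&(hsv[:,:,2]>125)).astype(np.uint8)
    m[:, :175]=0;m[:,300:]=0;m[:110]=0;m[235:]=0
    m=cv2.morphologyEx(m,cv2.MORPH_CLOSE,np.ones((5,5)))
    n,l,s,_=cv2.connectedComponentsWithStats(m);k=1+np.argmax(s[1:,4])
    c=max(cv2.findContours((l==k).astype(np.uint8),0,1)[0],key=cv2.contourArea)
    c=cv2.convexHull(c)[:,0]
    P=np.array([pw("top",u,v,z=.16)[:2] for u,v in c])
    r=least_squares(lambda p:np.hypot(*(P-p[:2]).T)-p[2],[.595,.01,.112],loss="soft_l1",f_scale=.001)
    red=((hsv[:,:,1]>130)&((hsv[:,:,0]<10)|(hsv[:,:,0]>170)));
    ys,xs=np.where(red[205:232,205:232]);R=pw("top",xs.mean()+205,ys.mean()+205,z=.16)
    b=(hsv[:,:,0]>100)&(hsv[:,:,0]<125)&(hsv[:,:,1]>140)
    ys,xs=np.where(b[180:240,190:300]);B=(xs.mean()+190,ys.mean()+180,len(xs)) if len(xs) else None
    return r.x,R,B
if __name__=="__main__":
    im=np.load("topi.npy");c,R,B=fit(im);print("dial",c,"red",R,np.hypot(*(R[:2]-c[:2])),"pin px",B)
    a=np.arctan2(*(c[:2]-R[:2])[::-1]);print("yaw",a,np.degrees(a))
    for z in(.19,.2):print("pin",pw("top",B[0],B[1],z=z), np.hypot(*(pw("top",B[0],B[1],z=z)[:2]-c[:2])))
    ex=np.array([np.cos(a),np.sin(a)]);ey=np.array([-ex[1],ex[0]])
    on=c[:2]+ex*(-.03+.014)+ey*.175;print("on",on,px("top",[*on,.089]))
    p=pw("top",B[0],B[1],z=.197)[:2]-c[:2];print("analyser",np.arctan2(-(p@ex),-(p@ey)))
E
python3 fit.py; python3 -c "
from h import *
print(eyes.camera_model('wrist'), arm.hold_point_z, -np.array(eyes.camera_model('top')['R']).T@eyes.camera_model('top')['t'])
from scipy.spatial.transform import Rotation as R
q=arm.state()['ee_rot'];print(R.from_quat(q,scalar_first=True).as_matrix())"
```

```text
dial [0.59087216 0.01125408 0.11091121] red [0.48886525 0.03728477 0.16      ] 0.10527586231233169 pin px (np.float64(248.62264150943395), np.float64(205.45283018867926), 53)
yaw -0.24985319576046353 -14.315533614930514
pin [ 0.51104975 -0.02590786  0.19      ] 0.08804900246395439
pin [ 0.50910976 -0.02620447  0.2       ] 0.08993460677000087
on [0.61863978 0.18477629] [161.18668236 165.15043763]
analyser 0.8895342004395865
{'K': array([[326.15364822,   0.        , 258.5379882 ],
       [  0.        , 326.15364822, 192.48401264],
       [  0.        ,   0.        ,   1.        ]]), 'k1': 0.0040713252418941, 'tool_from_camera': array([[ 9.99999683e-01,  6.41238638e-04, -4.71741105e-04,
         2.68520331e-04],
       [ 6.35381450e-04, -2.85901690e-01,  9.58258744e-01,
        -1.45070904e-01],
       [ 4.79600953e-04, -9.58258740e-01, -2.85902006e-01,
         7.27015558e-02],
       [ 0.00000000e+00,  0.00000000e+00,  0.00000000e+00,
         1.00000000e+00]])} 0.0187 [ 0.34623519 -0.05110695  1.03956297]
[[ 3.41791883e-01 -2.94471575e-05 -9.39775669e-01]
 [ 9.39775669e-01 -1.97280994e-05  3.41791884e-01]
 [-2.86047873e-05 -9.99999999e-01  2.09308179e-05]]
```

>>> apply_moves:
  series:
    - [[28,-23,0],[0,0,-0.12],1]
    - [[28,-23,0],[0,0,-0.12],1]
    - [[28,-23,0],[0,0,-0.12],1]
    - [[28,-23,0],[0,0,-0.12],1]
    - [[28,-23,0],[0,0,-0.12],1]
    - [[28,-23,0],[0,0,-0.12],1]
    - [[28,-23,0],[0,0,-0.12],1]
    - [[28,-23,0],[0,0,-0.12],1]
    - [[28,-23,0],[0,0,-0.12],1]
    - [[28,-23,0],[0,0,-0.12],1]
    - [[28,-23,0],[0,0,-0.12],1]
    - [[28,-23,0],[0,0,-0.12],1]
    - [[0,0,0],[0,0,0],1]
  newtons: 10

```text
time: 1.68
eef_pos: [0.5434, 0.2504, 0.2409]
ee_rot: [0.701, -0.7, 0.094, -0.1]
wrist_force: [-1.3, -0.2, -0.3]
opening: 0.0037
```

```bash
cat > st.py <<'E'
from h import *
from scipy.spatial.transform import Rotation as Ro
np.set_printoptions(precision=4,suppress=True)
s=arm.state();M=Ro.from_quat(s['ee_rot'],scalar_first=True).as_matrix()
print(s['time'],s['eef_pos'],s['wrist_force'],s['opening'],"jaw deg",np.degrees(np.arctan2(M[1,0],M[0,0])),M[:,1])
E
python3 st.py
```

```text
1.6833 [0.5434 0.2504 0.2409] [-1.2859 -0.2068 -0.3474] 0.0037390717707240246 jaw deg -15.77470263602675 [ 0.0087  0.001  -1.    ]
```

>>> apply_moves:
  series:
    - [[28,-23,-14],[0,0.008,0.02],1]
    - [[28,-23,-14],[0,0,0],1]
    - [[26,-21,-14],[0,0,0],1]
    - [[0,0,-30],[0,0,0],1]
    - [[0,0,-20],[0,0,0],1]
    - [[0,0,0],[0,0,0],1]

```text
time: 2.18
eef_pos: [0.6296, 0.1802, 0.1492]
ee_rot: [0.703, -0.7, 0.087, -0.092]
wrist_force: [-0.4, -0.9, -1.1]
opening: 0.0009
```

```bash
python3 st.py; python3 - <<'E'
from h import *
for c in("wrist","side"):
    im,d=eyes.get_image(c);save(c+"1.png",im)
E
```

```text
2.1833 [0.6296 0.1802 0.1492] [-0.434  -0.9034 -1.094 ] 0.0008564328825352402 jaw deg -14.607953415991059 [ 0.0072  0.003  -1.    ]
```

View pics/wrist1.png

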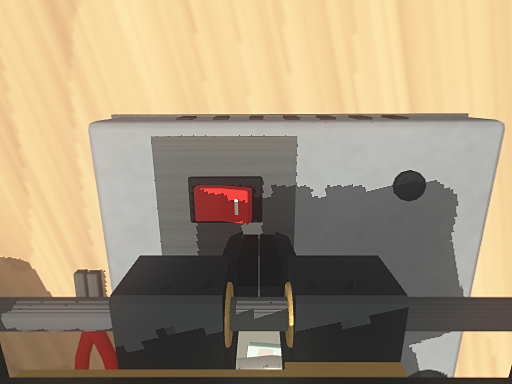

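View pics/side1.png

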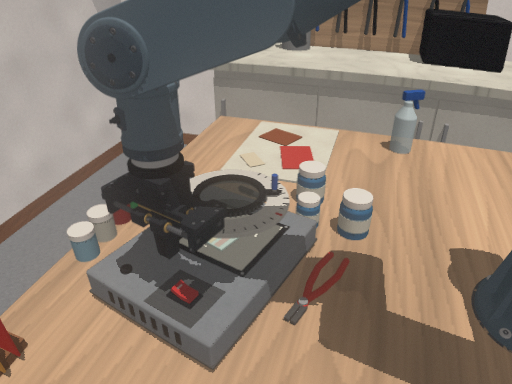

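The wrist view shows the rocker at (193–253, 186–222), with its white line at (236,206), and the closed fingertip just above it at about (259,235). I'll measure the white line's position against the TCP.

```bash
cat > wr.py <<'E'
from h import *
from scipy.spatial.transform import Rotation as Ro
def wray(u,v,z):
    s=arm.state();M=Ro.from_quat(s['ee_rot'],scalar_first=True).as_matrix();p=s['eef_pos']
    m=eyes.camera_model("wrist");T=np.array(m["tool_from_camera"]);K=np.array(m["K"])
    r=np.linalg.inv(K)@[u,v,1];r=M@T[:3,:3]@r;c=p+M@T[:3,3];return c+r*(z-c[2])/r[2]
def wcam(X):
    s=arm.state();M=Ro.from_quat(s['ee_rot'],scalar_first=True).as_matrix();p=s['eef_pos']
    T=np.array(eyes.camera_model("wrist")["tool_from_camera"]);return p+M@(T[:3,:3]@np.array(X)+T[:3,3])
E
python3 - <<'E'
from wr import *
print("line",wray(236,206,.089)); print("rear edge mid",wray(253,206,.091),"front",wray(193,205,.078))
eyes.get_image("wrist")
for q in("rocker_on_end",):
  for r in nets.pinpoint("wrist",q)[:2]:print(q,r["conf"],wcam(r["xyz"]))
E
```

```text
line [0.61812002 0.18696858 0.089     ]
rear edge mid [0.62943125 0.18469892 0.091     ] front [0.58717645 0.19201969 0.078     ]
rocker_on_end 0.71 [0.61764362 0.18591078 0.08502038]
```

>>> apply_moves:
  series:
    - [[-8,6,-15],[0,0.006,0],1]
    - [[0,0,-20],[0,0,0],1]
    - [[0,0,-12],[0,0,0],1]
    - [[0,0,-4],[0,0,0],1]
    - [[0,0,0],[0,0,0],1]

```text
time: 2.8
eef_pos: [0.6246, 0.1928, 0.1088]
ee_rot: [0.705, -0.699, 0.081, -0.095]
wrist_force: [0.5, 0.2, 0.4]
opening: 0.0003
```

```bash
python3 st.py
```

```text
2.8 [0.6246 0.1928 0.1088] [0.5483 0.2293 0.3504] 0.0003355431616450577 jaw deg -14.259908096944784 [ 0.0205  0.0062 -0.9998]
```

>>> apply_moves:
  series:
    - [[0,0,0],[0,0,0],1]
    - [[0,0,0],[0,0,0],1]

```text
time: 2.97
eef_pos: [0.6245, 0.1935, 0.1093]
ee_rot: [0.705, -0.699, 0.08, -0.094]
wrist_force: [-0.1, 0.2, 0.1]
opening: 0.0005
```

```bash
python3 st.py
```

```text
2.9667 [0.6245 0.1935 0.1093] [-0.1204  0.2374  0.0801] 0.0005460176582354998 jaw deg -14.20526520200491 [ 0.0207  0.0064 -0.9998]
```

>>> apply_moves:
  series:
    - [[-3,-7,-6],[-0.006,0.02,0],1]
    - [[0,0,0],[0,0,0],1]
    - [[0,0,0],[0,0,0],1]

```text
time: 3.22
eef_pos: [0.6224, 0.186, 0.1049]
ee_rot: [0.702, -0.702, 0.087, -0.088]
wrist_force: [0.6, 0.3, 0.0]
opening: 0.0004
```

```bash
python3 st.py
```

```text
3.2167 [0.6224 0.186  0.1049] [0.6241 0.2873 0.0111] 0.00035597394476853206 jaw deg -14.189259493288391 [ 0.0018  0.0001 -1.    ]
```

Well placed. Now I'll press slowly.

>>> apply_moves:
  series:
    - [[0,0,-5],[0,0,0],1]
    - [[0,0,-4],[0,0,0],1]
    - [[0,0,-4],[0,0,0],1]
    - [[0,0,-3],[0,0,0],1]
    - [[0,0,-3],[0,0,0],1]
    - [[0,0,0],[0,0,0],1]

```text
time: 3.72
eef_pos: [0.6265, 0.1848, 0.087]
ee_rot: [0.702, -0.701, 0.084, -0.092]
wrist_force: [-0.3, -0.6, 0.4]
opening: 0.0006
```

```bash
python3 st.py
```

```text
3.7167 [0.6265 0.1848 0.087 ] [-0.3294 -0.5539  0.3911] 0.0006338049486420475 jaw deg -14.271173193415471 [ 0.0107 -0.0004 -0.9999]
```

>>> apply_moves:
  series:
    - [[-4,1,-2],[0,0.008,0],1]
    - [[0,0,-2],[0,0,0],1]
    - [[0,0,-1],[0,0,0],1]
    - [[0,0,0],[0,0,0],1]

```text
time: 4.05
eef_pos: [0.6223, 0.1861, 0.0851]
ee_rot: [-0.702, 0.702, -0.087, 0.088]
wrist_force: [-0.2, 0.8, 1.1]
opening: -0.0
```

```bash
python3 st.py;python3 - <<'E'
from h import *
im,d=eyes.get_image("wrist");save("wrist2.png",cv2.resize(im[130:280,150:350],None,fx=3,fy=3))
E
```

```text
4.05 [0.6223 0.1861 0.0851] [-0.1768  0.7693  1.0576] -5.873336856082297e-06 jaw deg -14.256510877949234 [ 0.0017 -0.0004 -1.    ]
```

View pics/wrist2.png

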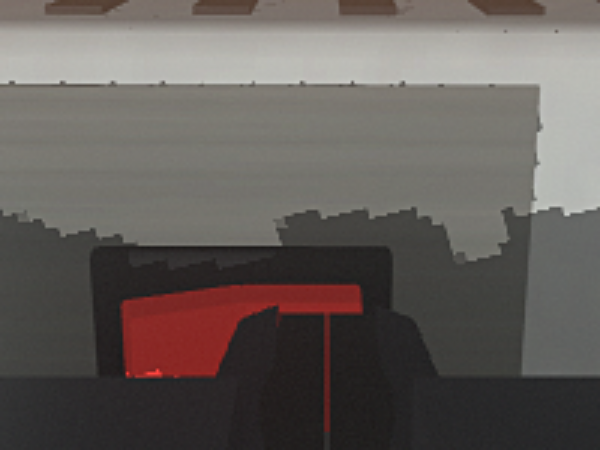

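The fingertip is on the rear half, which is now nearly level while the front half rises. I'll press a little further until I feel the stop.

>>> apply_moves:
  series:
    - [[0,0,-1.5],[0,0,0],1]
    - [[0,0,-1.5],[0,0,0],1]
    - [[0,0,-1],[0,0,0],1]

```text
time: 4.35
eef_pos: [0.6222, 0.1862, 0.0849]
ee_rot: [-0.701, 0.702, -0.087, 0.088]
wrist_force: [-1.5, -1.6, 7.3]
opening: 0.0007
```

```bash
python3 st.py
```

```text
4.35 [0.6222 0.1862 0.0849] [-1.5353 -1.5868  7.2902] 0.0006938559407964544 jaw deg -14.198941735609836 [ 0.0016 -0.0013 -1.    ]
```

>>> apply_moves:
  series:
    - [[0,0,-2.5],[0,0,0],1]
    - [[0,0,-2.5],[0,0,0],1]

```text
time: 4.52
eef_pos: [0.6223, 0.1863, 0.0847]
ee_rot: [-0.701, 0.702, -0.087, 0.088]
wrist_force: [-8.6, -3.2, 21.8]
opening: 0.0005
```

>>> apply_moves:
  series:
    - [[0,0,5],[0,0,0],1]
    - [[0,0,15],[0,0,0],1]
    - [[0,0,30],[0,0,0],1]
    - [[0,0,30],[0,0,0],1]
    - [[0,0,30],[0,0,0],1]
    - [[0,0,30],[0,0,0],1]
    - [[0,0,0],[0,0,0],1]

```text
time: 5.1
eef_pos: [0.6134, 0.1876, 0.2233]
ee_rot: [-0.7, 0.703, -0.093, 0.08]
wrist_force: [0.5, -0.6, 0.5]
opening: 0.0007
```

```bash
python3 st.py;python3 - <<'E'
from h import *
im,d=eyes.get_image("wrist");save("wrist3.png",im)
im,d=eyes.get_image("side");save("side3.png",cv2.resize(im[230:340,110:260],None,fx=4,fy=4))
E
```

```text
5.1 [0.6134 0.1876 0.2233] [ 0.5035 -0.5708  0.5393] 0.0007490925777215178 jaw deg -14.084416778556887 [-0.0184 -0.0017 -0.9998]
```

View pics/wrist3.png

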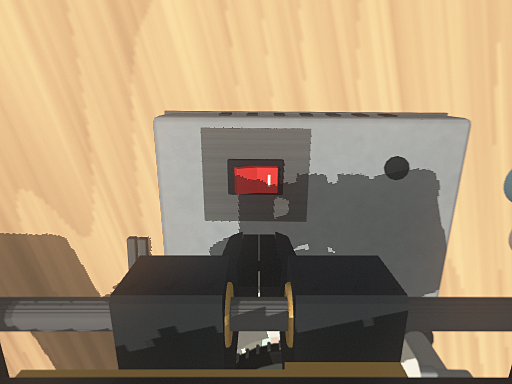

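View pics/side3.png

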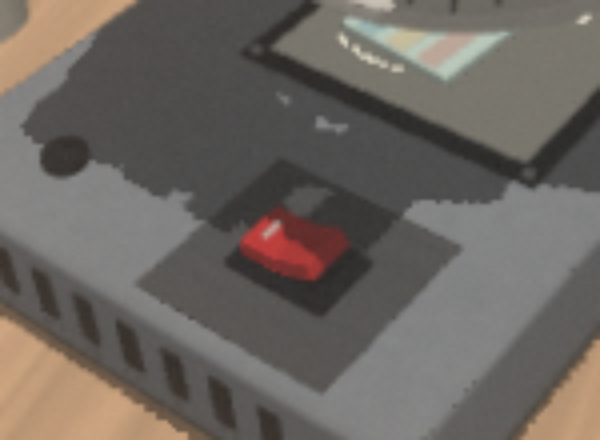

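The rocker is on: its rear half with the white line lies level and the front half is raised. I felt the stop at 22 N. Next I'll go over the dial, high up, to the right of the pin.

>>> apply_moves:
  series:
    - [[0,0,30],[0,-0.018,0],1]
    - [[-12,-27,0],[0,0,0],1]
    - [[-12,-27,0],[0,0,0],1]
    - [[-12,-27,0],[0,0,0],1]
    - [[-12,-27,0],[0,0,0],1]
    - [[-12,-27,0],[0,0,0],1]
    - [[-12,-27,0],[0,0,0],1]
    - [[-12,-27,0],[0,0,0],1]
    - [[-12,-27,0],[0,0,0],1]
    - [[-12,-27,0],[0,0,0],1]
    - [[0,0,0],[0,0,0],1]
    - [[0,0,0],[0,0,0],1]

```text
time: 6.2
eef_pos: [0.4811, -0.0597, 0.2197]
ee_rot: [0.702, -0.702, 0.104, -0.066]
wrist_force: [0.5, -0.1, -0.3]
opening: 0.0002
```

```bash
python3 st.py;python3 - <<'E'
from wr import *
im,d=eyes.get_image("wrist");save("wrist4.png",im)
for q in("lever_pin","pointer","red_mark","dial_centre"):
  for r in nets.pinpoint("wrist",q)[:1]:print(q,r["conf"],wcam(r["xyz"]))
E
```

```text
6.2 [ 0.4811 -0.0597  0.2197] [ 0.4869 -0.0663 -0.2806] 0.0002056063885632921 jaw deg -13.815582674063004 [-0.0537  0.0068 -0.9985]
lever_pin 0.58 [ 0.51623225 -0.01701268  0.20903124]
red_mark 0.63 [0.50222826 0.04004707 0.16086257]
dial_centre 0.57 [0.59239479 0.01470804 0.16070899]
```

View pics/wrist4.png

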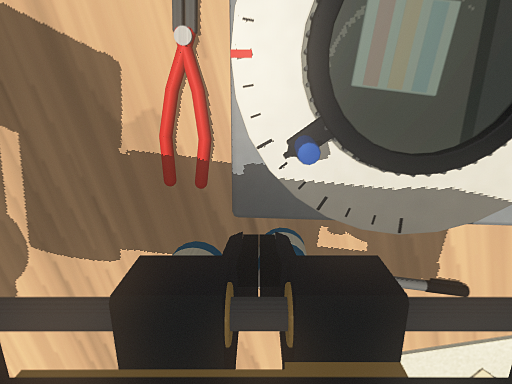

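The wrist view shows the blue pin's top at (308,153), the lever and pointer at (290,153), the red mark at (240,54), and the fingertip at (259,235) to the right of the pin. The finger is level with nothing yet. I'll correct the tilt and position next.

>>> apply_moves:
  series:
    - [[22,-3,0],[-0.007,-0.054,0],1]
    - [[0,0,0],[0,0,0],1]
    - [[0,0,0],[0,0,0],1]

```text
time: 6.7
eef_pos: [0.5059, -0.0585, 0.221]
ee_rot: [-0.702, 0.703, -0.081, 0.083]
wrist_force: [-0.1, -0.3, -1.1]
opening: 0.0005
```

```bash
python3 st.py;python3 - <<'E'
from wr import *
im,d=eyes.get_image("wrist");save("wrist5.png",im)
hsv=cv2.cvtColor(im,cv2.COLOR_RGB2HSV)
b=((hsv[:,:,0]>105)&(hsv[:,:,0]<125)&(hsv[:,:,1]>140)).astype(np.uint8);b[215:]=0
n,l,s,c=cv2.connectedComponentsWithStats(b);print(s[1:],c[1:])
k=1+np.argmax(s[1:,4]);print("pin",wray(*c[k],.2))
E
```

```text
6.7 [ 0.5059 -0.0585  0.221 ] [-0.1422 -0.3179 -1.1442] 0.0004534596482932841 jaw deg -13.304455874946205 [ 0.0031 -0.0011 -1.    ]
[[255 157   1   1   1]
 [257 156   2   2   2]
 [260 156   2   1   2]
 [250 157  21  19 200]
 [260 161   1   1   1]
 [260 163   1   1   1]
 [256 164   1   2   2]
 [258 164   1   1   1]] [[255.    157.   ]
 [257.5   156.5  ]
 [260.5   156.   ]
 [261.55  168.225]
 [260.    161.   ]
 [260.    163.   ]
 [256.    164.5  ]
 [258.    164.   ]]
pin [ 0.51730333 -0.02276981  0.2       ]
```

View pics/wrist5.png

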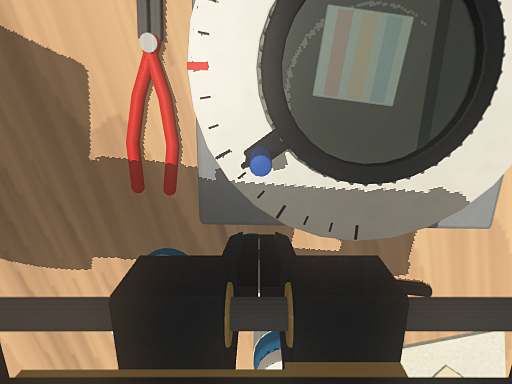

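>>> apply_moves:
  series:
    - [[0,0,-12],[0,0,-0.015],1]
    - [[0,0,-12],[0,0,0],1]
    - [[0,0,-9],[0,0,0],1]
    - [[0,0,0],[0,0,0],1]
    - [[0,0,0],[0,0,0],1]

```text
time: 7.17
eef_pos: [0.5039, -0.0569, 0.1836]
ee_rot: [-0.702, 0.702, -0.088, 0.087]
wrist_force: [0.2, -1.0, 0.9]
opening: 0.0006
```

```bash
python3 st.py
```

```text
7.1667 [ 0.5039 -0.0569  0.1836] [ 0.2105 -0.9811  0.8913] 0.0006489124453432712 jaw deg -14.160083499113258 [-0.0014 -0.0001 -1.    ]
```

>>> apply_moves:
  series:
    - [[1,5,0],[0,0,0],1]
    - [[1,5,0],[0,0,0],1]
    - [[0,4,0],[0,0,0],1]
    - [[0,3,0],[0,0,0],1]
    - [[0,3,0],[0,0,0],1]
    - [[0,3,0],[0,0,0],1]
    - [[0,3,0],[0,0,0],1]
    - [[0,3,0],[0,0,0],1]
    - [[0,3,0],[0,0,0],1]
    - [[0,3,0],[0,0,0],1]
    - [[0,0,0],[0,0,0],1]

```text
time: 8.08
eef_pos: [0.5038, -0.0202, 0.1839]
ee_rot: [-0.7, 0.703, -0.089, 0.085]
wrist_force: [0.5, -0.7, -0.4]
opening: 0.0008
```

```bash
python3 st.py;python3 - <<'E'
from h import *
im,d=eyes.get_image("wrist");save("wrist6.png",im)
E
```

```text
8.0833 [ 0.5038 -0.0202  0.1839] [ 0.505  -0.7034 -0.3556] 0.0007540119590988029 jaw deg -14.167023134243962 [-0.0068 -0.0042 -1.    ]
```

View pics/wrist6.png

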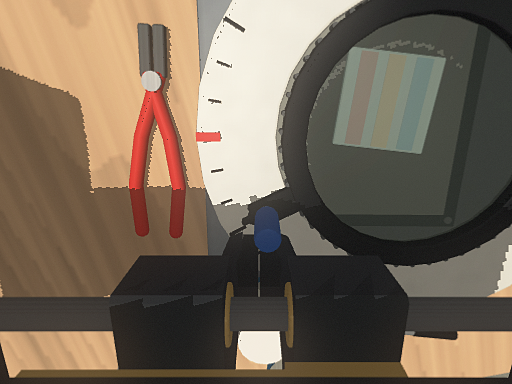

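The pin (266,230) is against the fingertip's face and is being pushed. The red mark is at (208,137). I'll continue gently.

>>> apply_moves:
  series:
    - [[0.6,3,0],[0,0,0],1]
    - [[0.6,3,0],[0,0,0],1]
    - [[0.6,3,0],[0,0,0],1]
    - [[0.6,3,0],[0,0,0],1]
    - [[0.6,3,0],[0,0,0],1]
    - [[0.6,3,0],[0,0,0],1]
    - [[0.6,3,0],[0,0,0],1]
    - [[0.6,3,0],[0,0,0],1]
    - [[0,0,0],[0,0,0],1]

```text
time: 8.88
eef_pos: [0.5079, 0.0061, 0.1832]
ee_rot: [-0.7, 0.703, -0.091, 0.084]
wrist_force: [-2.4, -1.7, 0.1]
opening: 0.0009
```

```bash
python3 st.py;python3 - <<'E'
from h import *
im,d=eyes.get_image("wrist");save("wrist7.png",im)
E
```

```text
8.8833 [0.5079 0.0061 0.1832] [-2.4047 -1.6962  0.1107] 0.0008770595642869006 jaw deg -14.180287366790619 [-0.01   -0.0039 -0.9999]
```

View pics/wrist7.png

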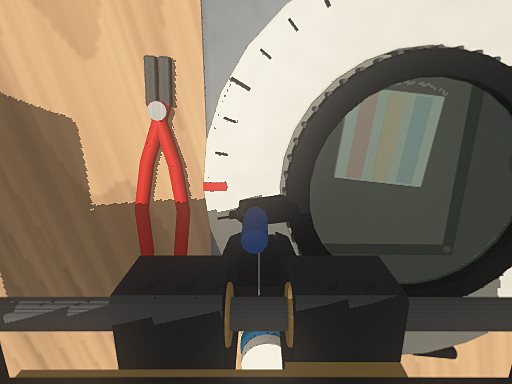

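```bash
cat > meas.py <<'E'
from wr import *
import sys
im,d=eyes.get_image("wrist");n=sys.argv[1];x0=int(sys.argv[2]);y0=int(sys.argv[3])
save(n,cv2.resize(im[y0:y0+110,x0:x0+140],None,fx=5,fy=5,interpolation=cv2.INTER_CUBIC))
E
python3 meas.py w8.png 180 140; python3 - <<'E'
from wr import *
a=wray(219,217.5,.16);b=wray(228,186.5,.16);print(a,b,np.hypot(*(a-b)[:2]))
c=np.array([.593,.0105]);f=lambda p:np.degrees(np.arctan2(*(p[:2]-c)[::-1]));print(f(a),f(b))
E
```

```text
[0.49013816 0.01967999 0.16      ] [0.49978922 0.03561007 0.16      ] 0.018625527372672673
174.90010362151017 164.92299770012832
```

View pics/w8.png

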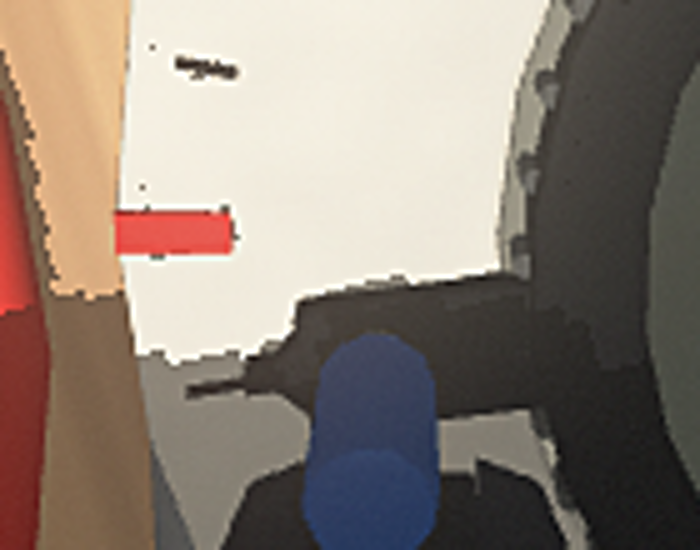

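In the crop, the pointer (tip near (229,216)) sits over the tick one step (10°) short of the red mark (228,187). That leaves about 14 mm at the pin, so I'll go 9 mm and look again.

>>> apply_moves:
  series:
    - [[0.5,2.2,0],[0,0,0],1]
    - [[0.5,2.2,0],[0,0,0],1]
    - [[0.5,2.2,0],[0,0,0],1]
    - [[0.5,2.2,0],[0,0,0],1]
    - [[0,0,0],[0,0,0],1]

```text
time: 9.4
eef_pos: [0.5102, 0.0152, 0.1833]
ee_rot: [-0.7, 0.703, -0.091, 0.084]
wrist_force: [-0.8, -0.3, -0.1]
opening: 0.0005
```

```bash
python3 st.py;python3 meas.py w9.png 180 140
```

```text
9.4 [0.5102 0.0152 0.1833] [-0.7632 -0.3183 -0.0743] 0.0004723023025117757 jaw deg -14.220997435633258 [-0.0096 -0.0038 -0.9999]
```

View pics/w9.png

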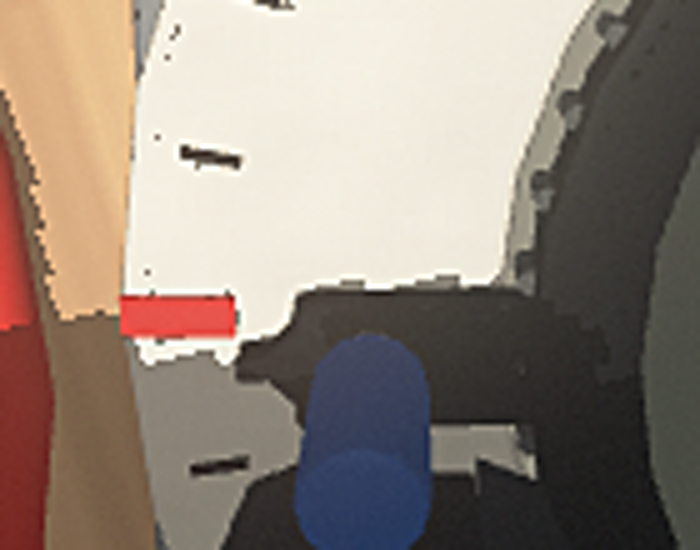

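The pointer tip (crop 238,362) is now about 3° short of the mark's centre line (235,316), with 10° ≈ 146 crop px. That is about 4.4 mm at the pin.

>>> apply_moves:
  series:
    - [[0.5,1.7,0],[0,0,0],1]
    - [[0.4,1.6,0],[0,0,0],1]
    - [[0,0,0],[0,0,0],1]

```text
time: 9.7
eef_pos: [0.5113, 0.0187, 0.1834]
ee_rot: [-0.7, 0.703, -0.091, 0.084]
wrist_force: [-0.6, 0.0, -0.4]
opening: 0.0005
```

```bash
python3 st.py;python3 meas.py w10.png 180 140
```

```text
9.7 [0.5113 0.0187 0.1834] [-0.5768  0.0026 -0.3566] 0.0004888060107368917 jaw deg -14.221028416569448 [-0.0093 -0.0038 -0.9999]
```

View pics/w10.png

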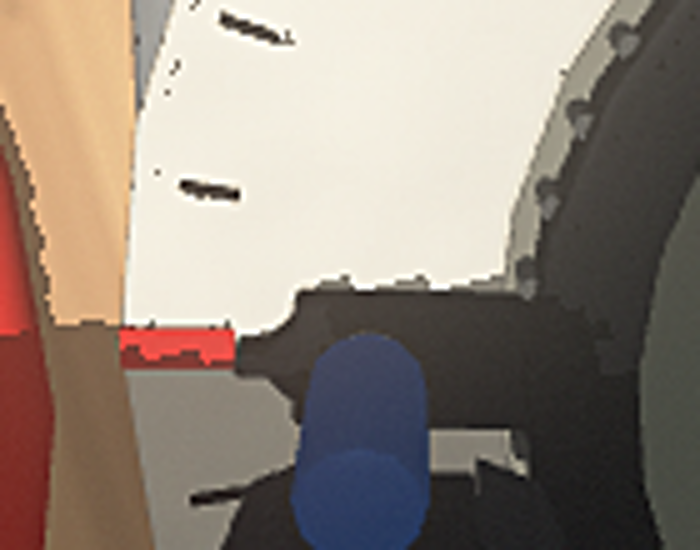

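The tip (336–376, centre about 356) is within about 0.5° of the mark (328–369, centre 348). One more 0.7 mm nudge, then I'll back off and verify.

>>> apply_moves:
  series:
    - [[0.2,0.7,0],[0,0,0],1]
    - [[0,0,0],[0,0,0],1]

```text
time: 9.92
eef_pos: [0.5117, 0.0194, 0.1834]
ee_rot: [-0.7, 0.703, -0.091, 0.085]
wrist_force: [-1.1, 0.1, -0.8]
opening: 0.0006
```

```bash
python3 st.py;python3 meas.py w11.png 180 140
```

```text
9.9167 [0.5117 0.0194 0.1834] [-1.1033  0.0536 -0.7965] 0.0005663095652252662 jaw deg -14.22325995006641 [-0.009  -0.0036 -1.    ]
```

View pics/w11.png

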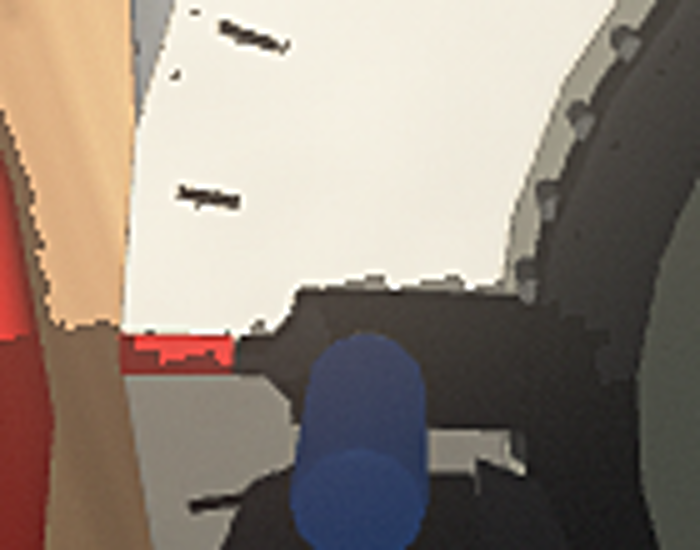

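The tip spans (335–375) and the mark (335–374), so they line up. Backing straight off, then up.

>>> apply_moves:
  series:
    - [[-1,-4,0],[0,0,0],1]
    - [[-2,-8,0],[0,0,0],1]
    - [[-3,-12,0],[0,0,0],1]
    - [[-4,-15,0],[0,0,0],1]
    - [[-1,-6,20],[0,-0.01,0],1]
    - [[0,0,30],[0,0,0],1]
    - [[-10,0,30],[0,0,0],1]
    - [[-10,0,20],[0,0,0],1]
    - [[0,0,0],[0,0,0],1]
    - [[0,0,0],[0,0,0],1]

```text
time: 10.8
eef_pos: [0.4795, -0.0315, 0.2873]
ee_rot: [-0.701, 0.702, -0.086, 0.091]
wrist_force: [0.8, -0.6, -0.6]
opening: 0.0007
```

```bash
python3 st.py;python3 - <<'E'
from h import *
for c in("wrist","top","side"):
    im,d=eyes.get_image(c);save(c+"12.png",im);np.save(c+"12.npy",im)
E
```

```text
10.8 [ 0.4795 -0.0315  0.2873] [ 0.807  -0.5746 -0.6324] 0.0006972430659339595 jaw deg -14.317715041362595 [ 0.0065 -0.0024 -1.    ]
```

View pics/wrist12.png

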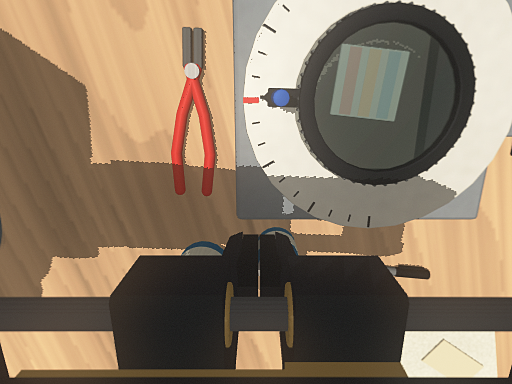

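View pics/top12.png

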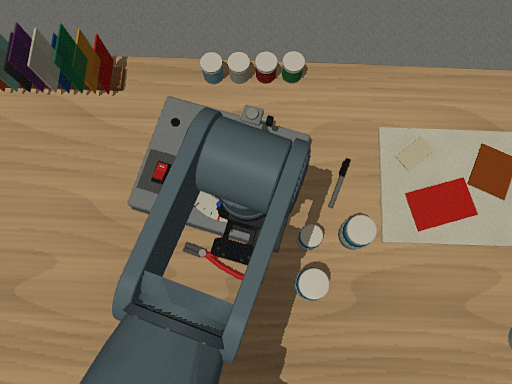

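View pics/side12.png

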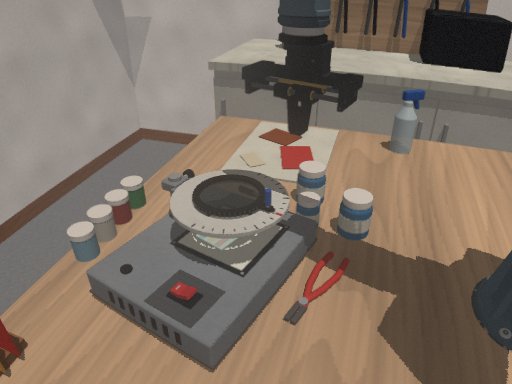

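```bash
python3 - <<'E'
from wr import *
im=np.load("wrist12.npy");save("w13.png",cv2.resize(im[60:140,230:330],None,fx=7,fy=7,interpolation=cv2.INTER_CUBIC))
E
```

```text
(no output)
```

View pics/w13.png

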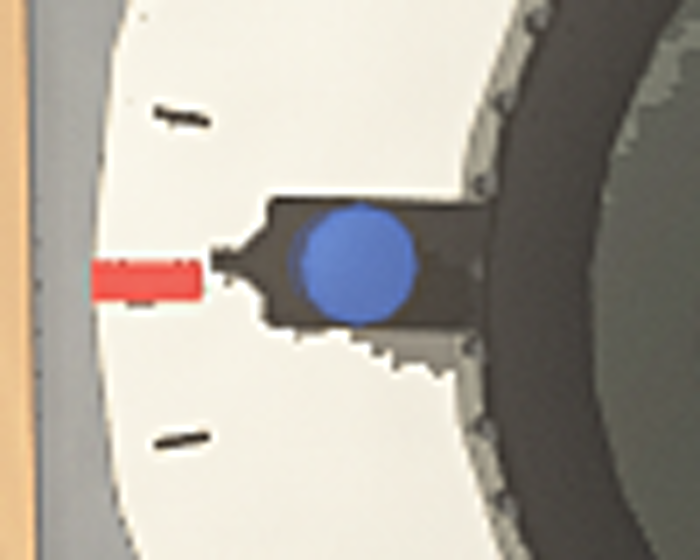

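Seen from nearly straight above (w13), the pointer tip is at crop (215,261) and the mark's middle at y=280. The ticks either side are at 117 and 440, so the pointer has overshot by about 1.2°. The earlier view looked obliquely at the raised lever, so it was parallax. I'll push it back about 1.8 mm from the other side.

>>> apply_moves:
  series:
    - [[12,26,0],[0,0,0],1]
    - [[12,26,0],[0,0,0],1]
    - [[12,26,0],[0,0,0],1]
    - [[12,26,0],[0,0,0],1]
    - [[0,0,0],[0,0,0],1]
    - [[0,0,0],[0,0,0],1]

```text
time: 11.45
eef_pos: [0.5262, 0.0769, 0.275]
ee_rot: [-0.701, 0.702, -0.093, 0.085]
wrist_force: [0.5, -0.4, -0.3]
opening: 0.0002
```

```bash
cat >> st.py <<'E'
c=np.array([.593,.0105]);e=np.array([.969,-.2475]);g=np.array([.2475,.969]);r=s['eef_pos'][:2]-c
print("viewer ex,ey mm",1000*r@e,1000*r@g)
E
python3 st.py
```

```text
11.45 [0.5262 0.0769 0.275 ] [ 0.4755 -0.3827 -0.2949] 0.00018256980226711504 jaw deg -14.463064906749096 [-0.0118  0.0004 -0.9999]
viewer ex,ey mm -81.12436196148404 47.81691360711879
```

>>> apply_moves:
  series:
    - [[0,0,-25],[0,-0.012,0.003],1]
    - [[0,0,-25],[0,0,0],1]
    - [[0,0,-20],[0,0,0],1]
    - [[0,0,-12],[0,0,0],1]
    - [[0,0,0],[0,0,0],1]
    - [[0,0,0],[0,0,0],1]

```text
time: 11.95
eef_pos: [0.5225, 0.074, 0.184]
ee_rot: [-0.701, 0.702, -0.091, 0.085]
wrist_force: [0.3, 0.1, -0.3]
opening: 0.0005
```

```bash
python3 st.py
```

```text
11.95 [0.5225 0.074  0.184 ] [ 0.3118  0.1246 -0.2822] 0.0005282683671625985 jaw deg -14.273211980345751 [-0.0085 -0.0001 -1.    ]
viewer ex,ey mm -84.0435157505512 44.11606915597881
```

>>> apply_moves:
  series:
    - [[-1.2,-5,0],[0,0,0],1]
    - [[-1.2,-5,0],[0,0,0],1]
    - [[-1,-4,0],[0,0,0],1]
    - [[-0.8,-3,0],[0,0,0],1]
    - [[-0.6,-2.5,0],[0,0,0],1]
    - [[-0.4,-2,0],[0,0,0],1]
    - [[0,0,0],[0,0,0],1]

```text
time: 12.53
eef_pos: [0.5185, 0.0483, 0.1879]
ee_rot: [-0.701, 0.702, -0.09, 0.088]
wrist_force: [0.1, 1.1, -1.0]
opening: 0.0005
```

```bash
python3 st.py; python3 - <<'E'
from h import *
for c in("wrist","side"):
    im,d=eyes.get_image(c)
    save(c+"14.png",im if c=="wrist" else cv2.resize(im[140:240,200:320],None,fx=6,fy=6,interpolation=cv2.INTER_CUBIC))
E
```

```text
12.5333 [0.5185 0.0483 0.1879] [ 0.0677  1.0616 -0.9739] 0.0005479237851843381 jaw deg -14.386827727868623 [-0.003  -0.0009 -1.    ]
viewer ex,ey mm -81.5192288537298 18.161779602757086
```

View pics/wrist14.png

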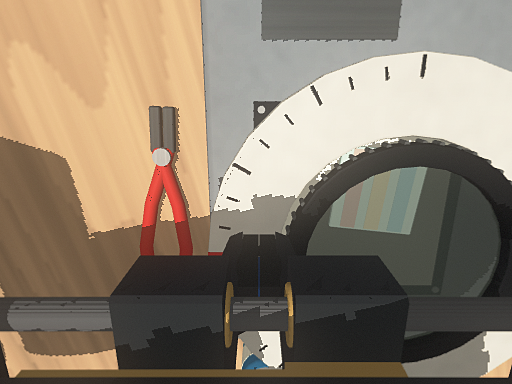

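View pics/side14.png

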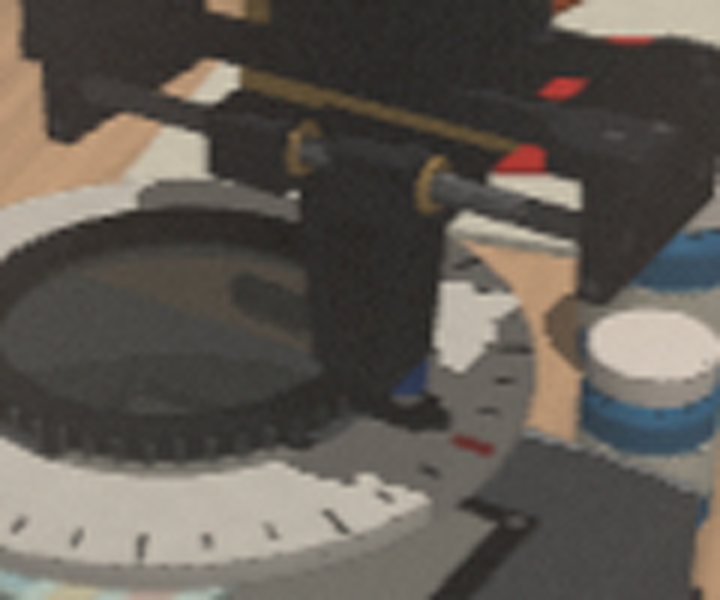

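The finger (ey 18.2 mm) is just at the pin. I'll nudge it 1.6 mm back, retreat, and look from the same overhead spot.

>>> apply_moves:
  series:
    - [[-0.2,-0.8,0],[0,0,0],1]
    - [[-0.2,-0.8,0],[0,0,0],1]
    - [[0,0,0],[0,0,0],1]

```text
time: 12.88
eef_pos: [0.5183, 0.0476, 0.1878]
ee_rot: [-0.701, 0.702, -0.089, 0.087]
wrist_force: [0.1, -1.2, 0.4]
opening: 0.0007
```

```bash
python3 st.py
```

```text
12.8833 [0.5183 0.0476 0.1878] [ 0.1402 -1.191   0.3942] 0.000666128923714198 jaw deg -14.321733592920323 [-0.0027 -0.0003 -1.    ]
viewer ex,ey mm -81.60409988058109 17.48123484600662
```

>>> apply_moves:
  series:
    - [[1,4,0],[0,0,0],1]
    - [[2,8,0],[0,0,0],1]
    - [[2,10,0],[0,0,0],1]
    - [[0,0,30],[0,0,0],1]
    - [[0,0,35],[0,0,0],1]
    - [[0,0,35],[0,0,0],1]
    - [[-12,-26,0],[0,0,0],1]
    - [[-12,-26,0],[0,0,0],1]
    - [[-12,-26,0],[0,0,0],1]
    - [[-12,-26,0],[0,0,0],1]
    - [[0,0,0],[0,0,0],1]
    - [[0,0,0],[0,0,0],1]

```text
time: 13.88
eef_pos: [0.4745, -0.0275, 0.2932]
ee_rot: [-0.701, 0.703, -0.086, 0.084]
wrist_force: [0.1, -1.2, 0.5]
opening: 0.0005
```

```bash
python3 st.py; python3 - <<'E'
from h import *
im,d=eyes.get_image("wrist");np.save("w15.npy",im);save("w15.png",im)
save("w15c.png",cv2.resize(im[60:140,220:320],None,fx=7,fy=7,interpolation=cv2.INTER_CUBIC))
E
```

```text
13.8833 [ 0.4745 -0.0275  0.2932] [ 0.0693 -1.1792  0.5312] 0.0005405858808088097 jaw deg -13.827751348824739 [-0.0022 -0.0021 -1.    ]
viewer ex,ey mm -105.41100292385113 -66.14675236997715
```

View pics/w15.png

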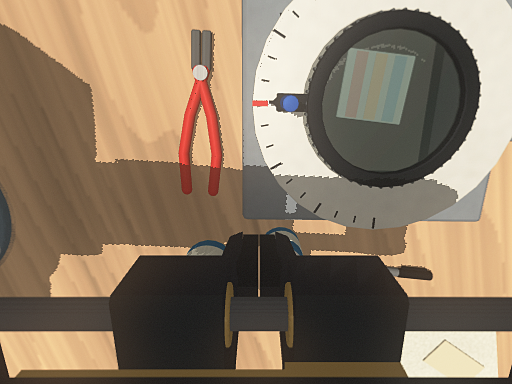

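View pics/w15c.png

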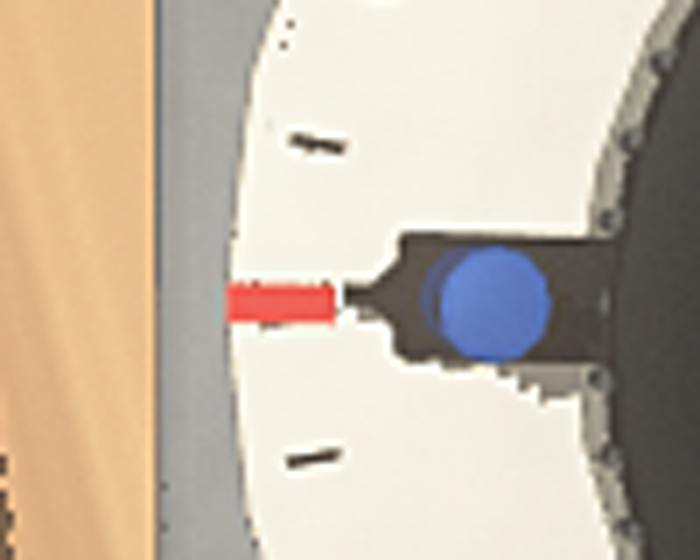

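The pointer tip (crop 345,297) against the mark's middle (y≈303) leaves about 0.5° of overshoot. There is plenty of time, so one more small nudge back of about 0.7 mm, to ey 16.8.

>>> apply_moves:
  series:
    - [[12,26,0],[0,0,0],1]
    - [[12,26,0],[0,0,0],1]
    - [[12,26,0],[0,0,0],1]
    - [[12,24,0],[0,0,-0.008],1]
    - [[0,0,0],[0,0,0],1]
    - [[0,0,-25],[0,0,0],1]
    - [[0,0,-25],[0,0,0],1]
    - [[0,0,-25],[0,0,0],1]
    - [[0,0,0],[0,0,0],1]

```text
time: 14.68
eef_pos: [0.5267, 0.0905, 0.2161]
ee_rot: [-0.702, 0.703, -0.084, 0.084]
wrist_force: [-1.4, 0.3, -0.3]
opening: 0.0004
```

```bash
python3 st.py
```

```text
14.6833 [0.5267 0.0905 0.2161] [-1.383   0.3202 -0.3119] 0.00042872611076511636 jaw deg -13.64922834038599 [ 0.0007 -0.0014 -1.    ]
viewer ex,ey mm -84.07909490605074 61.1264681393051
```

>>> apply_moves:
  series:
    - [[0,0,-15],[0,0,-0.011],1]
    - [[0,0,-12],[0,0,0],1]
    - [[0,0,0],[0,0,0],1]
    - [[-1.5,-8,0],[0,0,0],1]
    - [[-1.5,-8,0],[0,0,0],1]
    - [[-1.5,-8,0],[0,0,0],1]
    - [[-1,-6,0],[0,0,0],1]
    - [[0,-2,0],[0,0,0],1]
    - [[0,0,0],[0,0,0],1]

```text
time: 15.43
eef_pos: [0.5231, 0.056, 0.1943]
ee_rot: [-0.701, 0.702, -0.084, 0.089]
wrist_force: [-0.0, 0.1, 0.8]
opening: 0.0009
```

```bash
python3 st.py
```

```text
15.4333 [0.5231 0.056  0.1943] [-0.0479  0.0688  0.7562] 0.0008637793528057995 jaw deg -14.081478384577812 [ 0.0062 -0.0027 -1.    ]
viewer ex,ey mm -78.98400854048299 26.80840784667068
```

>>> apply_moves:
  series:
    - [[-1.5,-3,-4],[0,0.004,0],1]
    - [[-1.5,-3,-4],[0,0,0],1]
    - [[-0.5,-1,0],[0,0,0],1]
    - [[0,0,0],[0,0,0],1]

```text
time: 15.77
eef_pos: [0.5198, 0.0477, 0.1865]
ee_rot: [-0.701, 0.703, -0.086, 0.088]
wrist_force: [0.3, -0.3, 0.2]
opening: 0.0005
```

```bash
python3 st.py
```

```text
15.7667 [0.5198 0.0477 0.1865] [ 0.347  -0.2972  0.1956] 0.0004883605069056844 jaw deg -14.146535493029878 [ 0.0037 -0.0027 -1.    ]
viewer ex,ey mm -80.15588395704592 17.93820709847962
```

>>> apply_moves:
  series:
    - [[-0.2,-0.7,0],[0,0,0],1]
    - [[-0.1,-0.5,0],[0,0,0],1]
    - [[0,0,0],[0,0,0],1]

```text
time: 16.02
eef_pos: [0.5193, 0.0471, 0.1862]
ee_rot: [-0.701, 0.702, -0.086, 0.088]
wrist_force: [-0.4, 0.5, 0.6]
opening: 0.0006
```

```bash
python3 st.py
```

```text
16.0167 [0.5193 0.0471 0.1862] [-0.3984  0.5137  0.5577] 0.0006144833372531386 jaw deg -14.12581958590144 [ 0.0033 -0.0017 -1.    ]
viewer ex,ey mm -80.43766968130059 17.245183002236466
```

>>> apply_moves:
  series:
    - [[-0.2,-0.7,0],[0,0,0],1]
    - [[0,0,0],[0,0,0],1]

```text
time: 16.18
eef_pos: [0.5192, 0.0468, 0.1862]
ee_rot: [-0.701, 0.702, -0.085, 0.088]
wrist_force: [-0.1, -0.6, -0.6]
opening: 0.0003
```

```bash
python3 st.py
```

```text
16.1833 [0.5192 0.0468 0.1862] [-0.0935 -0.5649 -0.6307] 0.0003134523427650948 jaw deg -14.092099880614454 [ 0.0035 -0.0013 -1.    ]
viewer ex,ey mm -80.47262088998889 16.932385990664972
```

>>> apply_moves:
  series:
    - [[1,4,0],[0,0,0],1]
    - [[2,8,0],[0,0,0],1]
    - [[2,10,0],[0,0,0],1]
    - [[0,0,30],[0,0,0],1]
    - [[0,0,35],[0,0,0],1]
    - [[0,0,35],[0,0,0],1]
    - [[-12,-26,0],[0,0,0],1]
    - [[-12,-26,0],[0,0,0],1]
    - [[-12,-26,0],[0,0,0],1]
    - [[-12,-26,0],[0,0,0],1]
    - [[0,0,0],[0,0,0],1]
    - [[0,0,0],[0,0,0],1]

```text
time: 17.18
eef_pos: [0.4751, -0.0284, 0.2914]
ee_rot: [-0.701, 0.703, -0.083, 0.085]
wrist_force: [0.7, 0.0, 0.0]
opening: 0.0003
```

```bash
python3 st.py; python3 - <<'E'
from h import *
im,d=eyes.get_image("wrist");np.save("w16.npy",im);save("w16.png",im)
save("w16c.png",cv2.resize(im[60:140,220:320],None,fx=7,fy=7,interpolation=cv2.INTER_CUBIC))
im,d=eyes.get_image("side");save("side16.png",im)
E
```

```text
17.1833 [ 0.4751 -0.0284  0.2914] [0.6661 0.0179 0.0306] 0.000259938542662004 jaw deg -13.629753371567611 [ 0.0035 -0.0027 -1.    ]
viewer ex,ey mm -104.6043472467451 -66.87453425515525
```

View pics/w16c.png

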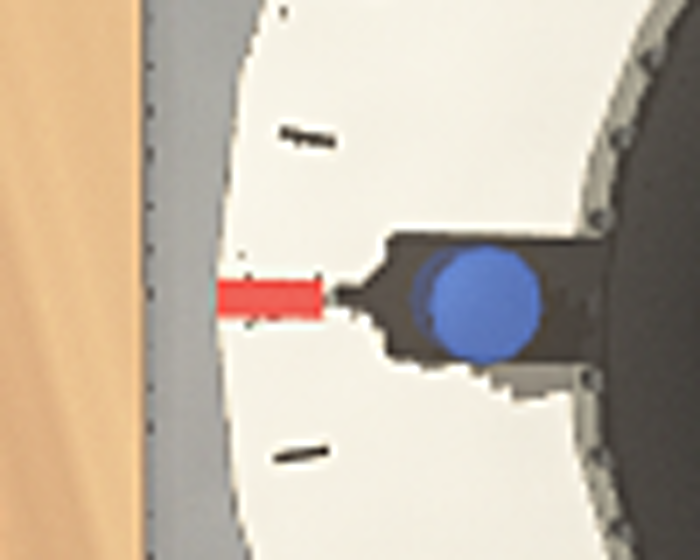

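View pics/side16.png

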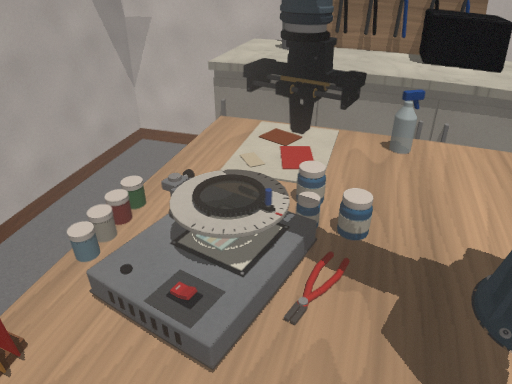

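The tip (crop 335,296) is now within about 0.2° of the mark's middle (y≈299). In the side picture the rocker is still on at (183,291), and the pliers, jar and tile are undisturbed. The arm is clear of everything, so I'm handing in.

```bash
python3 -c "
from rig import arm
print(arm.hand_in())"
```

```text
the job is handed in; nothing more can be done
None
```

The strain viewer is ready and the job is handed in: the rocker switch is on, and the pointer lines up with the red mark.

- **Rocker:** I pressed its rear half down to the stop, with a peak wrist force of about 22 N. The last side picture shows it still on.
- **Lever:** I pushed the pin round with the shut fingertips. The first "aligned" reading disagreed with the near-vertical view, which showed the pointer about 1.2° past the mark; the first view had been oblique (parallax). Two small nudges back from the other side fixed that.
- **Last checks:** The near-vertical wrist view puts the pointer tip about 0.2° from the mark's centre line. The fingertips were at least 11 mm above the ring when beside the pin and did not touch the filter. The tile, jar and pliers showed no movement in the last pictures. The marker was only partly in view at the end and showed no change either.
- **Timing:** I finished at about 17 s of the 51 s allowed, with the arm clear of everything.

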